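# Set out the stones from the push-to-open cabinet

### The arm

A 6-joint arm with a two-finger parallel gripper is mounted at the origin on the work surface. World frame = base frame: x ahead of the robot, y to its left, z up, the work surface at z = 0. Lengths are in m, angles in rad, forces in N, time in s.
With the tool pointing down it reaches from about 0.425 to 0.95 m from the base axis. Payload 3.5 kg.
Tool frame: the origin (TCP) lies at the very end of the fingers, on their centre line; the grasp point (between the pads) lies 19 mm behind it; z points along the fingers, y is the line along which they close (so a half turn about z gives the same grasp; the last joint's range is limited). The gripper opens to 85 mm and grips with 20 to 120 N. Pads are 22 mm wide; open, the fingers measure 114 mm over their backs; the gripper's body (76 mm by 85 mm) begins 54 mm behind the grasp point. The pads swing forward as they close: fully open they stand 13 mm farther back than shut.
Start: joints at [-1.465, 0.286, 1.577, -0, 1.279, -0.15], TCP at [0.171, -0.653, 0.231] pointing down, gripper open.
Joint ranges: [-2.77, 2.77], [-0.9, 2.22], [0.21, 2.48], [-1.53, 4.67], [0.24, 2.81], [-2.84, 2.84]. Speed limits (rad/s): [2.79, 2.79, 3.14, 3.14, 3.14, 3.14].

### API

Orientations are given as a unit quaternion [x, y, z, w].
In Python, from plant import ctrl gives the robot as it stands.
- The arm moves only by the shell command python3 inch.py 'ROWS' [FORCE]. ROWS is a JSON list of rows, 1 to 10 of them, each of 7 numbers: dx, dy, dz in m, then a rotation vector rx, ry, rz in rad, then the opening from 0.0 (shut) to 1.0 (fully open); each row is the pose to reach, as a shift and turn from the pose commanded when the command began, along the tool's axes at that moment; what a row does not reach only later rows make up. A row lasts 1/8 s, in which the tool goes at most 0.0625 m and 0.188 rad, less where a joint would pass 70% of its speed; a pose out of reach is approached as far as the arm can. The fingers move at their own pace and stop on an object; FORCE is the grip in N (left out, the last holds). Time passes only in rows, so rows that do not move let the fingers close. It prints the time, the measured TCP pose, the force, the opening and the grip force at its end.
- ctrl.get_state(): the state, without advancing time (a new reading comes with each control period).
- ctrl.read_camera(name): name is "scene" or "top"; returns a dict with "pixels" (480x640x3 uint8, red, green, blue), "camera_matrix" (3x3 intrinsics, pixels), "xyz" and "orientation" of the camera in the world. Camera axes: x right, y down, z forward; pixel columns grow to the right and rows downward; lengths in m; the calibration is good to about 2 mm. A picture is of the moment at which its call begins. There is no depth.
- ctrl.sign_off(): hands the job in; it is judged then, once.
The state is a dict: "time": time; "qpos": joint angles; "dq": joint speeds; "joint_efforts": joint torques, N m; "eef_pos": TCP position; "tcp_rot": TCP orientation; "contact_force": force on the tool from outside, world axes, zero at the start; "wrist_torque": the same for the moment, N m; "opening": opening from 0.0 (shut) to 1.0 (fully open); "finger_force": force on a finger pad.
Only numpy, scipy, OpenCV 4.12 (cv2) and the standard library are available. Lean on these libraries where they do the work, as an engineer would, in place of code of your own. Each camera call takes 0.05 s, during which the arm holds its last target. There are 200 camera calls.

### The job

Push the shut hatch of the slant-front stone cabinet in so that its catch lets go and it springs ajar by itself, then swing it over towards you until it lies fully open. Move the steel bench block from the leather pad to the middle of the cork mat, lift the cover off the grey setting tray and lay it the right way up in the middle of the cleared pad. Move every white stone box from the cabinet into the tray, each lying flat in a compartment of its own; leave the hatch open and do not knock over the mug, the jar or the ball vise that stand about.

Things in the scene. Friction and masses are not known exactly. Their poses are not given: they have to be found in the camera images.
- cabinet: fixed slant-front wooden cabinet, 184 deep (x) by 354 wide (y), walls 12. Origin: centre of its underside on the bench; x points from front (robot side) to back, z up. Front wall 55 high; back rail at x 71 to 92, top z 155. The opening between them slopes at 0.5 rad and holds the hatch. Inside: floor z 30, x -80 to 71, y +-165. Catch at the back at y 90 to 140 (x over 55, z 95 to 125)
- hatch (a joint): hatch angle, rad: 0 shut and latched (cannot be pulled). Pushed in at its upper edge by 6 mm (past -0.035; stop -0.06; 6 to 9 N) the catch lets go for good; then let go, a spring lifts it to 0.45, where it rests ajar. Beyond, it turns freely, is upright at 1.07, then falls slowly towards the robot to its stop at 2.64: level, 55 above the bench, reaching 272 in front of the cabinet's centre
- hatch_hinge (a point): middle of the hatch's hinge line, at cabinet x -92, z 55, along the cabinet's y. The hatch is a dark wood panel without handle, 180 up the slope from here, 326 wide, 12 thick; this line is on its inner face
- hatch_edge (a point): middle of the hatch's free upper edge, on its outer face, 180 from the hinge; moves with the hatch. When it is ajar, a gap about 58 wide, open from above, lies between this edge and the back rail: from in there the inner face can be pushed towards the robot
- tray: fixed grey setting tray, 124 (x) by 156 (y) by 24 high, walls and floor 4 thick, one divider each way (as high as the walls), making four compartments 56 (x) by 72 (y); their centres are at tray x +-30, y +-38. Origin: centre of its underside, on the bench; inner floor at z 4
- cover: loose grey cover of the tray, 140 (x) by 172 (y), a 4 thick plate with a 10 deep skirt that goes over the tray's walls with 4 clearance; 14 high, 38 with handle; 0.14 kg. Origin: centre of the underside of its skirt. Starts on the tray (origin 14 above the bench)
- cover_handle (a point): middle of the black bar handle on the cover: 16 thick (cover x) by 60 long (cover y), from 14 to 38 above the cover's origin; this point is 28 above it
- pad: brown leather bench pad, fixed, 165 (x) by 195 (y) by 3 thick, on the bench; origin: centre of its underside
- bench_block: loose steel bench block, 50 (x) by 70 (y) by 25 high, 0.6 kg, starts lying on the pad; origin: centre of its underside
- bench_block_mid (a point): centre of the bench block, 12.5 above its underside
- cork_mat: fixed cork mat on the bench, 90 (x) by 100 (y) by 4 thick; origin: centre of its underside
- stone_box_1: closed white stone box, 40 (x) by 60 (y) by 38 high, about 0.09 kg; origin: centre of its underside. Two to four such boxes stand in one row along the cabinet's width on its floor, about 12 apart or more, under the hatch; the others are absent
- stone_box_1_mid (a point): centre of stone_box_1, 19 above its underside
- stone_box_2: closed white stone box, 40 (x) by 60 (y) by 38 high, about 0.09 kg; origin: centre of its underside. Two to four such boxes stand in one row along the cabinet's width on its floor, about 12 apart or more, under the hatch; the others are absent
- stone_box_2_mid (a point): centre of stone_box_2, 19 above its underside
- stone_box_3: closed white stone box, 40 (x) by 60 (y) by 38 high, about 0.09 kg; origin: centre of its underside. Two to four such boxes stand in one row along the cabinet's width on its floor, about 12 apart or more, under the hatch; the others are absent
- stone_box_3_mid (a point): centre of stone_box_3, 19 above its underside
- stone_box_4: closed white stone box, 40 (x) by 60 (y) by 38 high, about 0.09 kg; origin: centre of its underside. Two to four such boxes stand in one row along the cabinet's width on its floor, about 12 apart or more, under the hatch; the others are absent
- stone_box_4_mid (a point): centre of stone_box_4, 19 above its underside
- mug: white mug, 76 wide, 90 high, standing on the bench; not part of the job. Origin: centre of its underside
- jar: amber glass jar with black cap, 60 wide, 85 high, standing on the bench; not part of the job. Origin: centre of its underside
- ball_vise: steel ball vise, 84 wide, 80 high, standing on the bench; not part of the job. Origin: centre of its underside

How it is judged:
On the way, in this order (a step that is already met when the one before it is completed fails the run):
1. the hatch has sprung ajar (0.3 to 0.6 rad) with the robot not touching it or the cabinet (value of joint hatch between 0.3 and 0.6 rad and contact force between each of the arm, the fingers and cabinet below 0.5 N), for 0.2 s.
2. the hatch lies fully open (over 2.5 rad) (value of joint hatch above 2.5 rad), for 0.2 s.
At the end, for the whole second after the job is handed in: hatch open beyond 2.5 rad; cover right way up on the pad, centre within 40 mm of the pad's; bench block flat on the cork mat, centre within 25 mm of the mat's; every present stone box at rest on a tray compartment's floor (its centre under 27 mm above the tray's underside) (value of joint hatch above 2.5 rad and horizontal distance between cover and pad below 0.04 m and height (world z) of cover below 0.009 m and angle between cover's own z axis and vertical below 0.08 rad and linear speed of each of cover, bench_block, stone_box_1, stone_box_2, stone_box_3, stone_box_4 below 0.02 m/s and horizontal distance between bench_block_mid and cork_mat below 0.025 m and height (world z) of bench_block_mid below 0.021 m and x of stone_box_1 in the frame of tray between -0.058 and 0.058 m and y of stone_box_1 in the frame of tray between -0.074 and 0.074 m and z of each of stone_box_1_mid, stone_box_2_mid, stone_box_3_mid, stone_box_4_mid in the frame of tray below 0.027 m and x of stone_box_2 in the frame of tray between -0.058 and 0.058 m and y of stone_box_2 in the frame of tray between -0.074 and 0.074 m and x of stone_box_3 in the frame of tray between -0.058 and 0.058 m and y of stone_box_3 in the frame of tray between -0.074 and 0.074 m and x of stone_box_4 in the frame of tray between -0.058 and 0.058 m and y of stone_box_4 in the frame of tray between -0.074 and 0.074 m); the robot touches nothing.
It fails at once if the mug is knocked over (angle between mug's own z axis and vertical above 0.7 rad).
It fails at once if the jar is knocked over (angle between jar's own z axis and vertical above 0.7 rad).
It fails at once if the ball_vise is knocked over (angle between ball_vise's own z axis and vertical above 0.7 rad).
Of stone_box_1, stone_box_2, stone_box_3, stone_box_4 only 2 to 4 are there at a start; the rules pass over those that are not, and their reading is None.
At some moment in a run one of cover, bench_block may be knocked a few centimetres aside while the robot is not near it.
Once in a run the grip may slacken for a moment while it holds something.
It also fails if it takes over 210 s, if anything falls off the work surface, if the arm or the gripper's body presses on something with over 40 N, if the wrist force passes 120 N, or if a joint passes its speed limit or range.

## Working session

There is one attempt and no reset: what is moved stays moved. The work goes in short steps, Python scripts to look and compute and a shell command to move; the robot and the scene stay as the last step left them, time stands still between calls to the robot, and variables do not carry over. Pictures are saved under pics/ and viewed, at most 14 in all, crops included, and the job is handed in when it is done.

```bash
ls; mkdir -p pics; python3 - <<'E'
from plant import ctrl
import cv2
print(ctrl.get_state())
for n in ("scene","top"):
    r=ctrl.read_camera(n); cv2.imwrite(f"pics/{n}0.png",r["pixels"][:,:,::-1]); print(n,r["camera_matrix"],r["xyz"],r["orientation"])
E
```

```text
inch.py
pics
plant.py
{'time': 0.0, 'qpos': array([-1.46501776e+00,  2.87213831e-01,  1.57821972e+00, -4.91643139e-06,
        1.27862232e+00, -1.49942629e-01]), 'dq': array([ 1.32499804e-03, -7.39000119e-05, -4.69259324e-04,  2.29315301e-05,
       -1.42139248e-04,  5.47261040e-04]), 'joint_efforts': array([-7.27397833e-06, -4.05978513e+01, -2.92626411e+01, -1.45163431e-04,
        5.74058431e-03,  8.06004948e-06]), 'eef_pos': array([ 0.17072885, -0.65234741,  0.22989196]), 'tcp_rot': array([ 9.91836121e-01,  1.27513109e-01,  2.48415333e-05, -1.23135648e-03]), 'contact_force': array([ 0.61629772, -0.30664237, -0.12968409]), 'wrist_torque': array([ 0.0477032 ,  0.01928602, -0.00013058]), 'finger_force': 0.0, 'opening': 1.0021237268644454}
scene [[593.08794652   0.         318.52796304]
 [  0.         593.08794652 234.6753673 ]
 [  0.           0.           1.        ]] [1.46257096 0.02265206 1.18517526] [ 0.68717473  0.64328758 -0.23679371 -0.2406257 ]
top [[436.31963067   0.         314.75202634]
 [  0.         436.31963067 240.75018504]
 [  0.           0.           1.        ]] [0.47325734 0.06162194 1.12785318] [ 0.71124706 -0.70034434  0.03681481 -0.04785489]
```
View pics/top0.png

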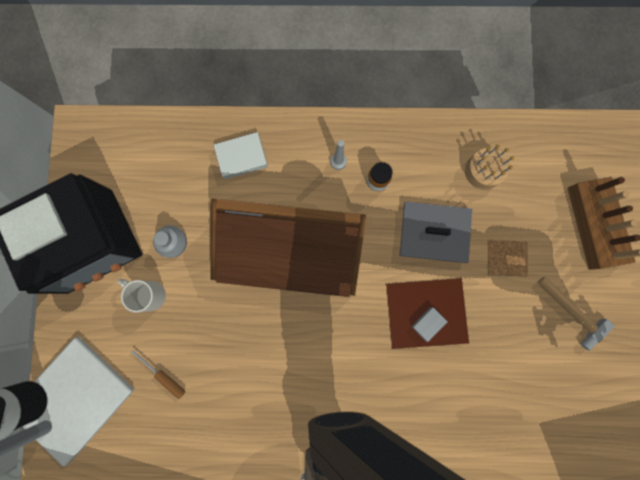

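View pics/scene0.png

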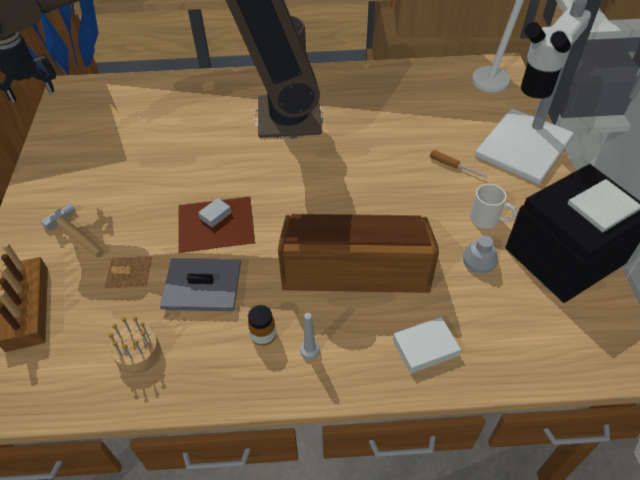

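The top view has the robot at the bottom. It shows the cabinet around (285,245), cover (437,232) with its handle at (438,231), pad (427,314), block (430,323), mat (507,258), mug (138,295), vise (170,241) and jar (380,175). The scene view looks from behind the bench: cabinet (357,253), cover (200,284), block (215,212), mat (128,272).

```bash
cat > h.py <<'E'
import numpy as np, cv2, json
from scipy.spatial.transform import Rotation as R
def cam(n):
    from plant import ctrl
    return ctrl.read_camera(n)
def ray(c,p):
    d=np.linalg.inv(c["camera_matrix"])@np.array([p[0],p[1],1.]); d=R.from_quat(c["orientation"]).apply(d)
    return np.array(c["xyz"]),d/np.linalg.norm(d)
def onz(c,p,z):
    o,d=ray(c,p); return o+d*(z-o[2])/d[2]
def proj(c,P):
    q=R.from_quat(c["orientation"]).inv().apply(np.atleast_2d(P)-c["xyz"])@np.array(c["camera_matrix"]).T
    return q[:,:2]/q[:,2:]
def tri(c1,p1,c2,p2):
    o1,d1=ray(c1,p1);o2,d2=ray(c2,p2)
    s=np.linalg.lstsq(np.c_[d1,-d2],o2-o1,rcond=None)[0]
    a=o1+d1*s[0];b=o2+d2*s[1]; return (a+b)/2,np.linalg.norm(a-b)
def blob(c,lo,hi,roi):
    """largest contour of HSV range in roi (x0,y0,x1,y1)"""
    x0,y0,x1,y1=roi
    m=cv2.inRange(cv2.cvtColor(c["pixels"],cv2.COLOR_RGB2HSV),np.array(lo),np.array(hi))
    k=np.zeros_like(m);k[y0:y1,x0:x1]=m[y0:y1,x0:x1]
    k=cv2.morphologyEx(k,cv2.MORPH_OPEN,np.ones((2,2),np.uint8))
    cs=cv2.findContours(k,cv2.RETR_EXTERNAL,cv2.CHAIN_APPROX_NONE)[0]
    return max(cs,key=cv2.contourArea)[:,0,:].astype(float)
def rect(c,cnt,z):
    """min-area rect of contour on plane z: centre, sides, angle of each side"""
    P=np.array([onz(c,p,z)[:2] for p in cnt])
    (x,y),(w,h),a=cv2.minAreaRect((P*1000).astype(np.float32)); return np.round([x,y,w,h,a],1)
def rows(dw,drz=0,op=None):
    """world shift -> tool axes now (measured)"""
    from plant import ctrl
    s=ctrl.get_state(); return R.from_quat(s["tcp_rot"]).inv().apply(dw)
E
python3 - <<'E'
from h import *
from plant import ctrl
t=cam("top");s=cam("scene")
ht=cv2.cvtColor(t["pixels"],cv2.COLOR_RGB2HSV);hs=cv2.cvtColor(s["pixels"],cv2.COLOR_RGB2HSV)
for n,p in dict(block=(430,322),pad=(405,335),cover=(415,225),handle=(438,231),mat=(507,265),wood=(480,330),hatch=(250,245),hatchsh=(320,255),rail=(290,209)).items(): print("top",n,ht[p[1],p[0]])
for n,p in dict(block=(214,210),pad=(190,232),cover=(175,290),handle=(200,279),mat=(140,265),wood=(150,200)).items(): print("scene",n,hs[p[1],p[0]])
a=cv2.resize(t["pixels"][185:305,200:375],None,fx=4,fy=2.5*1,interpolation=3)[:, :700]
b=cv2.resize(s["pixels"][205:300,270:445],None,fx=4,fy=3,interpolation=3)
a=cv2.resize(t["pixels"][185:305,200:375],None,fx=2.5*1.6,fy=2.5,interpolation=3)
cv2.imwrite("pics/c1.png",np.vstack([a,b])[:,:,::-1]); print(a.shape,b.shape)
E
```

```text
top block [ 90   9 147]
top pad [  8 164  87]
top cover [105  13  80]
top handle [110  27  28]
top mat [ 15 123 106]
top wood [ 17 109 157]
top hatch [ 11 138  83]
top hatchsh [ 10 137  54]
top rail [ 15 146 112]
scene block [103  14 163]
scene pad [  8 164 101]
scene cover [116  15 122]
scene handle [110  38  20]
scene mat [ 16 134 110]
scene wood [ 18 106 175]
(300, 700, 3) (285, 700, 3)
```

View pics/c1.png

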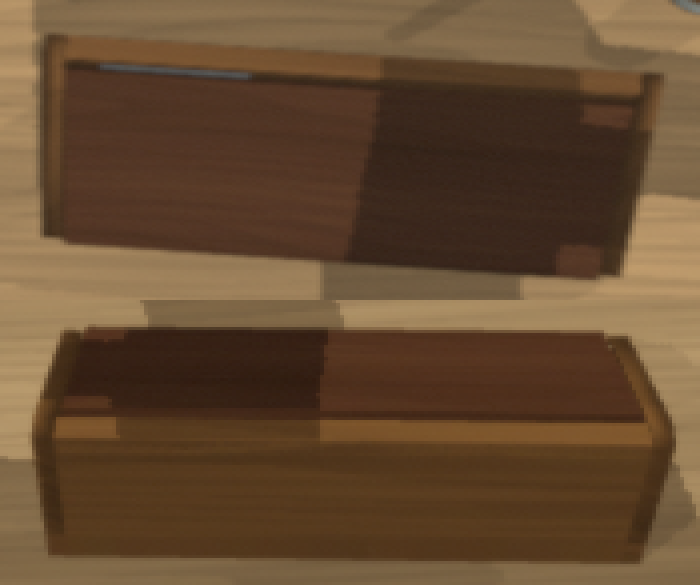

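The crops show the cabinet's rail top back corners at top (212.5,199) and (365.5,214), and its front corners at (210.5,280) and (355,296). In the scene view the rail corners are (279,250) and (438,252), with bottom back corners (282.5,289) and (430.5,292).

```bash
python3 - <<'E'
from h import *
t=cam("top");s=cam("scene")
for a,b in (((212.5,199),(438,251.7)),((365.5,213.8),(278.8,250))): print("railcorner",tri(t,a,s,b))
for a in ((282.5,289.3),(430.5,291.7)): print("bottom back",onz(s,a,0))
for a in ((210.5,279.8),(355,295.8)): print("front z55",onz(t,a,.055))
print("rail z155",onz(t,(212.5,199),.155),onz(t,(365.5,213.8),.155))
G=((80,0,110),(130,50,255)); C=((90,5,60),(130,40,110)); 
def two(n,bt,bs,z):
    ct=bt.mean(0);cs=bs.mean(0)
    mt=cv2.minAreaRect(bt.astype(np.float32))[0];ms=cv2.minAreaRect(bs.astype(np.float32))[0]
    print(n,"tri",tri(t,mt,s,ms),"top",rect(t,bt,z),"scene",rect(s,bs,z))
two("block",blob(t,(20,0,115),(140,60,255),(395,290,460,345)),blob(s,(20,0,120),(140,60,255),(190,190,240,230)),.028)
two("cover",blob(t,(90,0,50),(140,60,130),(390,190,480,275)),blob(s,(90,0,60),(140,60,200),(150,250,250,315)),.028)
two("handle",blob(t,(0,0,0),(180,255,45),(420,220,455,242)),blob(s,(0,0,0),(180,255,45),(180,268,222,292)),.045)
two("pad",blob(t,(0,130,50),(10,255,140),(380,270,475,355)),blob(s,(0,130,50),(10,255,140),(170,190,265,255)),.003)
two("mat",blob(t,(10,100,80),(20,180,125),(480,230,535,285)),blob(s,(10,115,80),(20,180,135),(95,250,160,295)),.004)
E
```

```text
railcorner (array([0.68285043, 0.31393735, 0.15504974]), np.float64(0.002761467167653096))
railcorner (array([ 0.65311555, -0.03416256,  0.15598711]), np.float64(0.003143951367779221))
bottom back [ 0.65149264 -0.0341873   0.        ]
bottom back [0.68354207 0.31895546 0.        ]
front z55 [0.50185361 0.33424776 0.055     ]
front z55 [ 0.4686386  -0.02081086  0.055     ]
rail z155 [0.68274932 0.31252477 0.155     ] [ 0.65324973 -0.03583944  0.155     ]
block tri (array([ 0.39948778, -0.2097939 ,  0.01860454]), np.float64(0.004227416152570326)) top [ 400.1 -209.8   46.1   68.7   44.8] scene [ 408.4 -205.3   48.6   68.7   44.8]
cover tri (array([ 0.63259531, -0.23176064,  0.01004429]), np.float64(0.0046282467395995)) top [ 630.6 -228.7  167.7  134.9   84.5] scene [ 643.2 -224.   170.6  144.2   85. ]
handle tri (array([ 0.63174048, -0.22870393,  0.03337825]), np.float64(0.006292674302845653)) top [ 630.  -228.8   58.    16.5   84.4] scene [ 640.8 -223.1   62.6   25.8   85.9]
pad tri (array([ 0.42480602, -0.21138702, -0.01119317]), np.float64(0.004164799693141816)) top [ 425.9 -209.1  160.   190.2    5.1] scene [ 434.6 -203.   160.3  191.3    5.4]
mat tri (array([ 0.56920078, -0.41740962, -0.00841472]), np.float64(0.0015017863351984662)) top [ 569.6 -416.3  138.    97.8   88.3] scene [ 577.8 -410.5  105.9   94.8   88.1]
```

```bash
cat > go.py <<'E'
# how far to go: python3 go.py X Y Z YAW  (world goal of TCP, tool down, tool x at YAW); prints tool-axis shift/turn.  With 'cab' first, X Y in cabinet frame.
import sys; from h import *; from plant import ctrl
a=sys.argv[1:]; f=None
if a[0] in("cab","tray"): f=json.load(open("frames.json"))[a[0]]; a=a[1:]
x,y,z,w=map(float,a)
if f: x,y=np.array(f[:2])+R.from_euler('z',f[2]).as_matrix()[:2,:2]@[x,y]; w+=f[2]
s=ctrl.get_state(); r=R.from_quat(s["tcp_rot"]); g=R.from_matrix(np.array([[np.cos(w),np.sin(w),0],[np.sin(w),-np.cos(w),0],[0,0,-1]]).T.T)
d=r.inv().apply(np.array([x,y,z])-s["eef_pos"]); v=(r.inv()*g).as_rotvec()
print("goal",np.round([x,y,z,w],4),"shift",np.round(d,4),"turn",np.round(v,4),"rows",max(np.linalg.norm(d)/.0625,np.linalg.norm(v)/.188))
E
echo '{"cab":[0.5765,0.148,-0.09]}' > frames.json; python3 go.py cab 0.045 0 0.26 0;  python3 go.py cab 0.045 0 0.165 0
```

```text
goal [ 0.6213  0.144   0.26   -0.09  ] shift [ 0.6375 -0.6569 -0.0285] turn [-0.0008  0.      0.3458] rows 14.652643451659545
goal [ 0.6213  0.144   0.165  -0.09  ] shift [ 0.6375 -0.6568  0.0665] turn [-0.0008  0.      0.3458] rows 14.683065896560777
```

```bash
python3 inch.py '[[0.04,-0.04,-0.03,0,0,0.05,0],[0.08,-0.08,-0.06,0,0,0.1,0],[0.12,-0.13,-0.06,0,0,0.15,0],[0.16,-0.17,-0.06,0,0,0.2,0],[0.2,-0.21,-0.06,0,0,0.25,0],[0.24,-0.25,-0.06,0,0,0.3,0],[0.28,-0.29,-0.06,0,0,0.346,0],[0.32,-0.33,-0.06,0,0,0.346,0],[0.36,-0.37,-0.06,0,0,0.346,0],[0.36,-0.37,-0.06,0,0,0.346,0]]'; python3 go.py cab 0.045 0 0.26 0
```

```text
time: 1.55
eef_pos: [0.4266, -0.201, 0.2915]
tcp_rot: [0.999, -0.042, 0.0, -0.0]
contact_force: [-0.1, -1.4, 0.9]
opening: -0.006
finger_force: 0.0
goal [ 0.6213  0.144   0.26   -0.09  ] shift [ 0.165  -0.3601  0.0317] turn [-0.0002 -0.0006  0.006 ] rows 6.357648541296345
```

```bash
python3 inch.py '[[0.026,-0.055,0,0,0,0.006,0],[0.052,-0.11,0,0,0,0.006,0],[0.078,-0.165,0,0,0,0.006,0],[0.104,-0.22,0,0,0,0.006,0],[0.13,-0.275,0,0,0,0.006,0],[0.15,-0.32,0.015,0,0,0.006,0],[0.165,-0.36,0.032,0,0,0.006,0],[0.165,-0.36,0.032,0,0,0.006,0],[0.165,-0.36,0.07,0,0,0.006,0],[0.165,-0.36,0.11,0,0,0.006,0]]'; python3 go.py cab 0.045 0 0.165 0
python3 - <<'E'
from h import *; from plant import ctrl
t=cam("top");s=cam("scene");p=ctrl.get_state()["eef_pos"]
a=proj(t,p)[0];b=proj(s,p)[0];print(a,b)
def crop(c,q):
    im=c["pixels"][:,:,::-1].copy();cv2.drawMarker(im,tuple(np.round(q).astype(int)),(0,255,0),0,6,1)
    x,y=np.round(q).astype(int);return cv2.resize(im[y-75:y+75,x-50:x+50],None,fx=4,fy=4,interpolation=cv2.INTER_NEAREST)
cv2.imwrite("pics/tip.png",np.hstack([crop(t,a),crop(s,b)]))
E
```

```text
time: 2.8
eef_pos: [0.6232, 0.1377, 0.182]
tcp_rot: [0.999, -0.049, 0.002, 0.0]
contact_force: [1.0, -0.3, 0.5]
opening: 0.001
finger_force: 0.0
goal [ 0.6213  0.144   0.165  -0.09  ] shift [-0.0025 -0.0061  0.017 ] turn [ 0.0004 -0.0031 -0.0077] rows 0.2921320338409219
[287.85337688 226.28522246] [354.40129759 227.95374583]
```

View pics/tip.png

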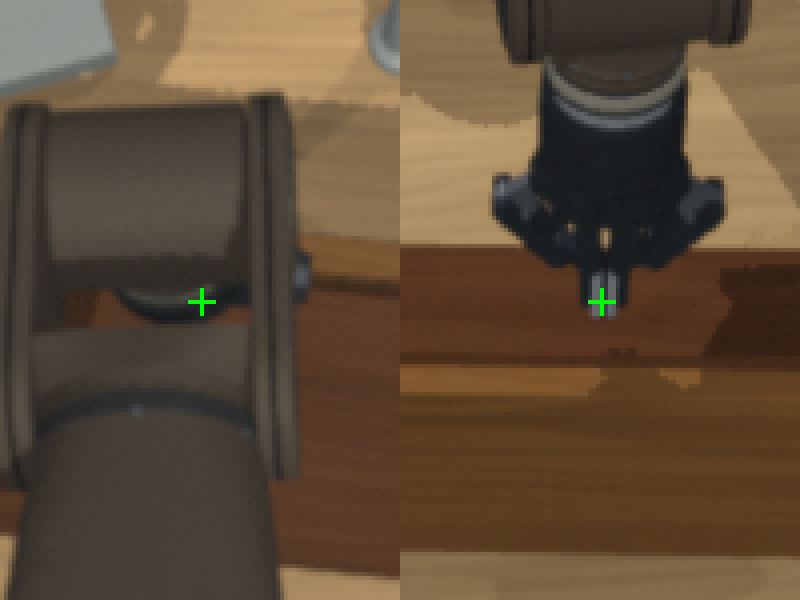

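The scene half shows the fingertips at about (354.5,232), 4 px below their projection. So the scene camera reads about 8 mm far in x, and I will rely mainly on the top camera. Next is the push.

```bash
python3 inch.py '[[-0.002,-0.006,0.015,0,0,-0.008,0],[-0.002,-0.006,0.025,0,0,-0.008,0],[-0.002,-0.006,0.029,0,0,-0.008,0],[-0.002,-0.006,0.032,0,0,-0.008,0]]';python3 inch.py '[[0,0,0.003,0,0,0,0],[0,0,0.003,0,0,0,0]]';python3 inch.py '[[0,0,0.003,0,0,0,0],[0,0,0.003,0,0,0,0]]'
```

```text
time: 3.4
eef_pos: [0.6212, 0.1459, 0.1499]
tcp_rot: [0.999, -0.044, 0.001, -0.0]
contact_force: [-0.6, -0.1, 0.8]
opening: 0.002
finger_force: 0.0
time: 3.65
eef_pos: [0.6214, 0.1459, 0.1474]
tcp_rot: [0.999, -0.044, 0.001, -0.0]
contact_force: [-0.3, -0.6, 2.9]
opening: 0.001
finger_force: 1.4
time: 3.9
eef_pos: [0.6225, 0.1458, 0.1454]
tcp_rot: [0.999, -0.044, 0.002, -0.0]
contact_force: [-0.0, -0.3, 5.0]
opening: -0.003
finger_force: 2.0
```

```bash
python3 inch.py '[[0,0,0.003,0,0,0,0],[0,0,0.005,0,0,0,0],[0,0,0.005,0,0,0,0]]';python3 inch.py '[[0,0,0.002,0,0,0,0],[0,0,0.003,0,0,0,0]]'
```

```text
time: 4.28
eef_pos: [0.6227, 0.1459, 0.1404]
tcp_rot: [0.999, -0.044, 0.003, -0.0]
contact_force: [1.1, -0.8, 4.7]
opening: -0.002
finger_force: 2.2
time: 4.53
eef_pos: [0.6229, 0.1459, 0.1377]
tcp_rot: [0.999, -0.044, 0.003, -0.0]
contact_force: [-0.3, -0.4, 5.5]
opening: 0.003
finger_force: 2.3
```

```bash
python3 inch.py '[[0,0,0.003,0,0,0,0],[0,0,0.003,0,0,0,0],[0,0,-0.05,0,0,0,0],[0,0,-0.1,0,0,0,0],[0,0,-0.14,0,0,0,0],[0,0,-0.14,0,0,0,0],[0,0,-0.14,0,0,0,0],[0,0,-0.14,0,0,0,0],[0,0,-0.14,0,0,0,0],[0,0,-0.14,0,0,0,0]]';python3 - <<'E'
from h import *
a=cam("top")["pixels"][150:350,150:450];b=cam("scene")["pixels"][140:300,230:470]
cv2.imwrite("pics/ajar.png",np.vstack([cv2.resize(a,(450,300)),cv2.resize(b,(450,300))])[:,:,::-1])
E
```

```text
time: 5.78
eef_pos: [0.6206, 0.1459, 0.2744]
tcp_rot: [0.999, -0.044, -0.001, 0.0]
contact_force: [0.4, -0.4, 0.4]
opening: 0.001
finger_force: 0.0
```

View pics/ajar.png

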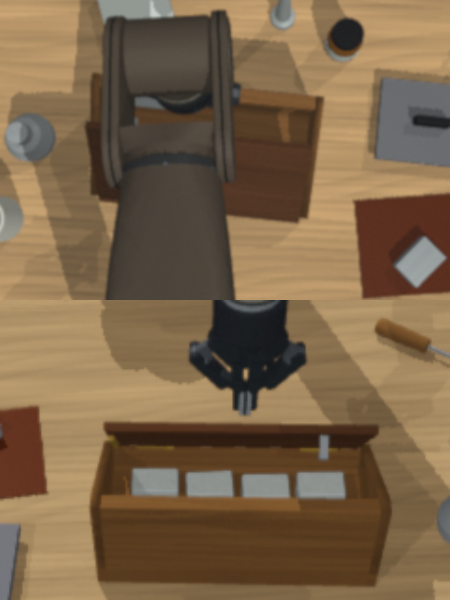

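The hatch is ajar and the catch has released. Four boxes stand in the cabinet in the scene view.

```bash
python3 inch.py '[[0,0,0.045,0,0,0,0],[0,0,0.085,0,0,0,0],[0,0,0.088,0,0,0,0],[-0.025,0,0.088,0,0,0,0],[-0.05,0,0.088,0,0,0,0],[-0.075,0,0.088,0,0,0,0],[-0.1,0,0.088,0,0,0,0],[-0.12,0,0.088,0,0,0,0],[-0.14,0,0.088,0,0,0,0]]'; python3 inch.py '[[-0.02,0,0,0,0,0,0],[-0.04,0,0,0,0,0,0],[-0.05,0,0,0,0,0,0],[-0.06,0,0,0,0,0,0],[-0.06,0,0,0,0,0,0]]'
```

```text
time: 7.0
eef_pos: [0.4857, 0.1585, 0.1951]
tcp_rot: [0.999, -0.044, 0.007, -0.001]
contact_force: [0.6, -1.0, 0.6]
opening: 0.004
finger_force: 0.3
time: 7.62
eef_pos: [0.4216, 0.1636, 0.1879]
tcp_rot: [0.999, -0.044, 0.001, -0.0]
contact_force: [-0.4, -0.1, -0.1]
opening: 0.005
finger_force: 0.0
```

```bash
python3 inch.py '[[0.02,0.04,-0.04,0,0,0,0.2],[0.02,0.1,-0.05,0,0,0,0.5],[0.02,0.16,-0.05,0,0,0,1],[0.02,0.22,-0.05,0,0,0,1],[0.02,0.28,-0.05,0,0,0,1],[0.02,0.34,-0.05,0,0,0.1,1],[0.02,0.4,-0.05,0,0,0.2,1],[0.0,0.46,-0.05,0,0,0.3,1],[-0.02,0.52,-0.05,0,0,0.4,1],[-0.04,0.58,-0.05,0,0,0.5,1]]'
python3 - <<'E'
from h import *
t=cam("top")
cv2.imwrite("pics/top1.png",t["pixels"][130:430,150:550,::-1].repeat(2,0).repeat(2,1))
for n,b,z in (("block",blob(t,(20,0,115),(140,60,255),(385,280,470,355)),.028),("cover",blob(t,(90,0,50),(140,60,130),(390,190,480,275)),.028),("handle",blob(t,(0,0,0),(180,255,45),(420,215,460,245)),.052),("pad",blob(t,(0,130,50),(10,255,140),(380,270,475,355)),.003)): print(n,rect(t,b,z))
E
```

```text
time: 8.88
eef_pos: [0.3306, -0.4112, 0.2375]
tcp_rot: [0.956, -0.292, 0.0, 0.0]
contact_force: [0.5, 0.6, -0.2]
opening: 1.002
finger_force: 0.0
block [ 400.  -209.7   46.1   68.9   44.8]
cover [ 630.4 -228.5  167.7  134.4   84.5]
handle [ 629.  -227.9   59.5   16.6   84.4]
pad [ 426.1 -209.2  160.2  190.1    5.1]
```

View pics/top1.png

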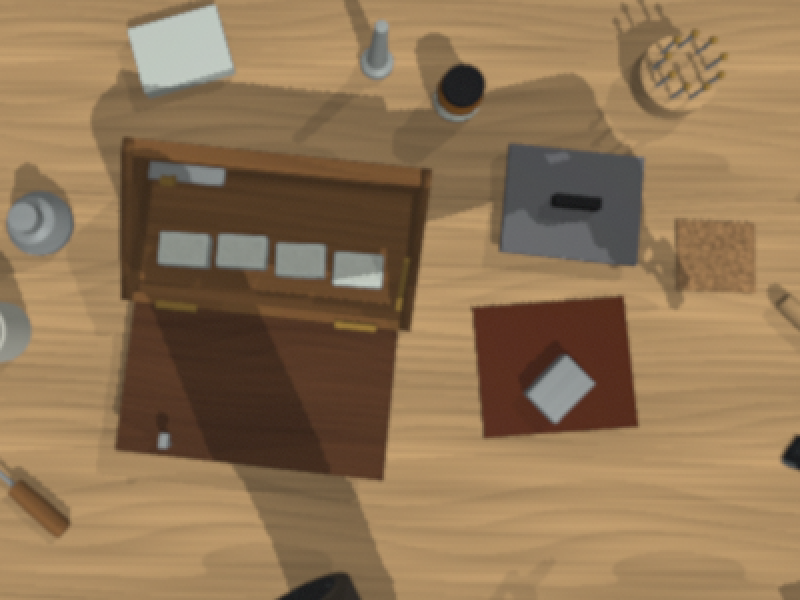

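The picture shows the hatch lying fully open. The boxes are at crop (184,249), (242,251), (300,260) and (358,269), and the cover, block, pad and mat have not moved.

```bash
python3 go.py 0.400 -0.2098 0.10 -0.789; python3 - <<'E'
from h import *
t=cam("top")
print(onz(t,(507.5,258),.004)); print(rect(t,blob(t,(10,100,80),(20,180,125),(487,238,528,277)),.004))
print("handle top z.052", onz(t,(438.2,231),.052))
E
```

```text
goal [ 0.4    -0.2098  0.1    -0.789 ] shift [-0.0574 -0.2132  0.1362] turn [ 0.0061 -0.0023  0.1898] rows 4.150710553031531
[ 0.5710583  -0.41495487  0.004     ]
[ 548.3 -374.7   20.3   49.    88.2]
handle top z.052 [ 0.63146841 -0.22626364  0.052     ]
```

```bash
python3 inch.py '[[-0.015,-0.055,0,0.006,0,0.1,1],[-0.03,-0.11,0.03,0.006,0,0.19,1],[-0.045,-0.165,0.07,0.006,0,0.19,1],[-0.057,-0.213,0.11,0.006,0,0.19,1],[-0.057,-0.213,0.136,0.006,0,0.19,1],[-0.057,-0.213,0.136,0.006,0,0.19,1]]'; python3 go.py 0.400 -0.2098 0.007 -0.789
```

```text
time: 9.72
eef_pos: [0.401, -0.1975, 0.0989]
tcp_rot: [0.926, -0.378, -0.002, -0.004]
contact_force: [-0.1, 0.6, 0.5]
opening: 0.996
finger_force: 0.0
goal [ 0.4    -0.2098  0.007  -0.789 ] shift [0.0085 0.0099 0.0918] turn [-0.0054  0.0071  0.0132] rows 1.482961877962164
```

```bash
python3 inch.py '[[0,0,0,0,0,0,1]]'; python3 go.py 0.400 -0.2098 0.007 -0.789
```

```text
time: 9.85
eef_pos: [0.4032, -0.2009, 0.1027]
tcp_rot: [0.925, -0.379, 0.002, -0.003]
contact_force: [0.1, 0.1, 0.9]
opening: 1.001
finger_force: 0.0
goal [ 0.4    -0.2098  0.007  -0.789 ] shift [0.0038 0.0092 0.0957] turn [-0.0061 -0.0016  0.0107] rows 1.5387291727420402
```

```bash
python3 inch.py '[[0.004,0.009,0.04,-0.006,0,0.011,1],[0.004,0.009,0.065,-0.006,0,0.011,1],[0.004,0.009,0.065,-0.006,0,0.011,1]]'; python3 go.py 0.400 -0.2098 0.007 -0.789
```

```text
time: 10.22
eef_pos: [0.3988, -0.2095, 0.0363]
tcp_rot: [0.923, -0.385, -0.001, -0.0]
contact_force: [0.2, 0.1, -1.1]
opening: 1.0
finger_force: 0.0
goal [ 0.4    -0.2098  0.007  -0.789 ] shift [ 0.0011 -0.0007  0.0293] turn [ 0.0002  0.0019 -0.0018] rows 0.468917438690723
```

```bash
python3 inch.py '[[0,0,0.015,0,0,0,1],[0,0,0.029,0,0,0,1],[0,0,0.029,0,0,0,1],[0,0,0.029,0,0,0,0.2],[0,0,0.029,0,0,0,0.2],[0,0,0.029,0,0,0,0.2],[0,0,0.029,0,0,0,0.2],[0,0,0.029,0,0,0,0.2]]' 70; python3 inch.py '[[0,0,-0.03,0,0,0,0.2],[0,0,-0.08,0,0,0,0.2],[0,0,-0.08,0,0,0,0.2]]'; python3 go.py 0.5705 -0.4155 0.1 -0.09
```

```text
time: 11.22
eef_pos: [0.4001, -0.2093, 0.0084]
tcp_rot: [0.923, -0.385, 0.001, -0.0]
contact_force: [0.5, 0.8, 6.4]
opening: 0.569
finger_force: 75.9
time: 11.6
eef_pos: [0.4008, -0.2103, 0.0899]
tcp_rot: [0.923, -0.384, 0.003, 0.001]
contact_force: [0.1, -0.6, -5.5]
opening: 0.565
finger_force: 75.5
goal [ 0.5705 -0.4155  0.1    -0.09  ] shift [ 0.2652  0.0242 -0.0083] turn [ 0.0022 -0.0066 -0.6989] rows 4.263232991964914
```

```bash
python3 inch.py '[[0.05,0.005,0,0,0,0,0.2],[0.1,0.01,0,0,0,0,0.2],[0.15,0.014,0,0,0,0,0.2],[0.2,0.018,0,0,0,0,0.2],[0.25,0.024,0,0,0,0,0.2],[0.265,0.024,0,0,0,0,0.2],[0.265,0.024,0.02,0,0,0,0.2],[0.265,0.024,0.03,0,0,0,0.2]]'; python3 go.py 0.5705 -0.4155 0.0105 -0.789
```

```text
time: 12.6
eef_pos: [0.5656, -0.4106, 0.0511]
tcp_rot: [0.923, -0.384, -0.005, -0.002]
contact_force: [0.3, 0.8, -6.7]
opening: 0.567
finger_force: 75.3
goal [ 0.5705 -0.4155  0.0105 -0.789 ] shift [ 0.0073 -0.      0.0405] turn [ 0.0003  0.0108 -0.    ] rows 0.6584799547231838
```

```bash
python3 inch.py '[[0.004,0,0.02,0,0,0,0.2],[0.004,0,0.033,0,0,0,0.2],[0.004,0,0.039,0,0,0,0.2],[0.004,0,0.041,0,0,0,0.2],[0.004,0,0.041,0,0,0,0.2]]'; python3 go.py 0.5705 -0.4155 0.0105 -0.789
```

```text
time: 13.22
eef_pos: [0.5719, -0.4169, 0.0168]
tcp_rot: [0.923, -0.384, 0.0, 0.0]
contact_force: [-0.5, -0.9, -6.8]
opening: 0.56
finger_force: 75.3
goal [ 0.5705 -0.4155  0.0105 -0.789 ] shift [-0.002   0.      0.0063] turn [ 0.     -0.0006 -0.0002] rows 0.1059915944669112
```

```bash
python3 inch.py '[[0,0,0.003,0,0,0,0.2],[0,0,0.006,0,0,0,0.2],[0,0,0.006,0,0,0,0.2],[0,0,0.006,0,0,0,0.7],[0,0,0.006,0,0,0,1],[0,0,0.006,0,0,0,1],[0,0,-0.04,0,0,0,1],[0,0,-0.1,0,0,0,1],[0,0,-0.1,0,0,0,1]]' 60; python3 go.py 0.6305 -0.2275 0.11 1.48
```

```text
time: 14.35
eef_pos: [0.5752, -0.42, 0.1251]
tcp_rot: [0.923, -0.384, 0.007, 0.003]
contact_force: [0.7, -0.5, 0.6]
opening: 1.0
finger_force: 0.0
goal [ 0.6305 -0.2275  0.11    1.48  ] shift [-0.0979 -0.1749  0.0137] turn [ 0.0164 -0.008  -2.269 ] rows 12.069798214679274
```

```bash
python3 inch.py '[[-0.01,-0.02,0,0.016,-0.008,-0.18,1],[-0.02,-0.04,0,0.016,-0.008,-0.36,1],[-0.03,-0.06,0,0.016,-0.008,-0.54,1],[-0.04,-0.08,0,0.016,-0.008,-0.72,1],[-0.05,-0.1,0,0.016,-0.008,-0.9,1],[-0.06,-0.12,0,0.016,-0.008,-1.08,1],[-0.07,-0.14,0,0.016,-0.008,-1.26,1],[-0.08,-0.16,0,0.016,-0.008,-1.44,1],[-0.09,-0.17,0,0.016,-0.008,-1.62,1],[-0.098,-0.175,0,0.016,-0.008,-1.8,1]]'; python3 go.py 0.6305 -0.2275 0.10 1.475; python3 - <<'E'
from h import *
t=cam("top");s=cam("scene")
b=blob(t,(20,0,115),(140,60,255),(485,230,530,285)); print("block",rect(t,b,.029))
hs=blob(s,(0,0,0),(180,255,45),(180,268,222,292)).mean(0)
for off in (0,4): print("handle", tri(t,(438.2,231),s,hs-[0,off]))
E
```

```text
time: 15.6
eef_pos: [0.6266, -0.2228, 0.1155]
tcp_rot: [0.873, 0.487, -0.001, -0.008]
contact_force: [0.1, 0.3, 0.7]
opening: 1.001
finger_force: 0.0
goal [ 0.6305 -0.2275  0.1     1.475 ] shift [-0.0021  0.006   0.0154] turn [-0.0137 -0.0101 -0.4574] rows 2.4345633558594004
block [ 560.7 -430.4   30.8   74.3   61.2]
handle (array([ 0.6345721 , -0.227913  ,  0.03148402]), np.float64(0.007433569501913422))
handle (array([ 0.63261218, -0.22511849,  0.04466931]), np.float64(0.00601287581443591))
```

```bash
python3 inch.py '[[-0.002,0.006,0,-0.014,-0.01,-0.18,1],[-0.002,0.006,0.015,-0.014,-0.01,-0.36,1],[-0.002,0.006,0.03,-0.014,-0.01,-0.457,1],[-0.002,0.006,0.04,-0.014,-0.01,-0.457,1],[-0.002,0.006,0.04,-0.014,-0.01,-0.457,1]]'; python3 go.py 0.6305 -0.2275 0.032 1.475
```

```text
time: 16.32
eef_pos: [0.6297, -0.2281, 0.0748]
tcp_rot: [0.744, 0.669, -0.0, -0.001]
contact_force: [-0.1, -0.1, 0.8]
opening: 0.999
finger_force: 0.0
goal [ 0.6305 -0.2275  0.032   1.475 ] shift [0.0006 0.0008 0.0428] turn [-0.0011 -0.0005 -0.0101] rows 0.6843425678638422
```

```bash
python3 inch.py '[[0,0.001,0.02,0,0,-0.01,1],[0,0.001,0.038,0,0,-0.01,1],[0,0.001,0.043,0,0,-0.01,1],[0,0.001,0.043,0,0,-0.01,0],[0,0.001,0.043,0,0,-0.01,0],[0,0.001,0.043,0,0,-0.01,0],[0,0.001,0.043,0,0,-0.01,0],[0,0.001,0.043,0,0,-0.01,0]]' 60;  python3 inch.py '[[0,0,-0.01,0,0,0,0],[0,0,-0.03,0,0,0,0],[0,0,-0.06,0,0,0,0],[0,0,-0.08,0,0,0,0],[0,0,-0.08,0,0,0,0]]'; python3 go.py 0.426 -0.2092 0.11 1.475
```

```text
time: 17.32
eef_pos: [0.632, -0.2286, 0.034]
tcp_rot: [0.739, 0.673, 0.0, 0.001]
contact_force: [-0.9, 0.0, 2.5]
opening: 0.167
finger_force: 62.2
time: 17.95
eef_pos: [0.6329, -0.229, 0.1164]
tcp_rot: [0.739, 0.674, 0.001, 0.003]
contact_force: [-0.3, 0.3, -2.1]
opening: 0.169
finger_force: 61.7
goal [ 0.426  -0.2092  0.11    1.475 ] shift [ 0.0006 -0.2079  0.0051] turn [0.0062 0.0025 0.0029] rows 3.3273853976479817
```

```bash
python3 inch.py '[[0,-0.05,0,0,0,0,0],[0,-0.1,0,0,0,0,0],[0,-0.15,0,0,0,0,0],[0,-0.195,0,0,0,0,0],[0,-0.208,0.01,0,0,0,0],[0,-0.208,0.03,0,0,0,0],[0,-0.208,0.05,0,0,0,0],[0,-0.208,0.06,0,0,0,0],[0,-0.208,0.06,0,0,0,0]]'; python3 go.py 0.426 -0.2092 0.0235 1.475
```

```text
time: 19.08
eef_pos: [0.424, -0.2085, 0.0517]
tcp_rot: [0.739, 0.674, 0.0, -0.001]
contact_force: [-0.5, 0.7, -2.0]
opening: 0.167
finger_force: 61.6
goal [ 0.426  -0.2092  0.0235  1.475 ] shift [-0.0005  0.0021  0.0282] turn [-0.001  -0.0011  0.003 ] rows 0.45283474537328267
```

Lower it, release, lift, and move aside for a clear view.

```bash
python3 inch.py '[[0,0.002,0.012,0,0,0,0],[0,0.002,0.022,0,0,0,0],[0,0.002,0.028,0,0,0,0],[0,0.002,0.028,0,0,0,0],[0,0.002,0.028,0,0,0,0.5],[0,0.002,0.028,0,0,0,0.8],[0,0.002,0.028,0,0,0,0.8],[0,0.002,-0.03,0,0,0,1],[0,0.002,-0.09,0,0,0,1],[0,0.002,-0.15,0,0,0,1]]'; python3 inch.py '[[0.05,0,-0.02,0,0,0,1],[0.1,0,-0.05,0,0,0,1],[0.16,0,-0.05,0,0,0,1],[0.22,0,-0.05,0,0,0,1],[0.28,0,-0.05,0,0,0,1],[0.28,0,-0.05,0,0,0,1]]';  python3 - <<'E'
from h import *
from plant import ctrl
print(ctrl.get_state()["eef_pos"])
t=cam("top");s=cam("scene")
cv2.imwrite("pics/top2.png",t["pixels"][160:360,200:540,::-1].repeat(2,0).repeat(2,1))
cv2.imwrite("pics/sc2.png",s["pixels"][190:340,90:440,::-1].repeat(2,0).repeat(2,1))
E
```

```text
time: 20.32
eef_pos: [0.426, -0.2089, 0.2049]
tcp_rot: [0.739, 0.673, 0.0, 0.001]
contact_force: [1.2, -1.5, 0.4]
opening: 0.996
finger_force: 0.0
time: 21.08
eef_pos: [0.4517, 0.0734, 0.2531]
tcp_rot: [0.737, 0.676, 0.001, 0.0]
contact_force: [0.5, -0.4, -0.7]
opening: 0.996
finger_force: 0.0
[0.45172106 0.07339038 0.25305793]
```

View pics/top2.png

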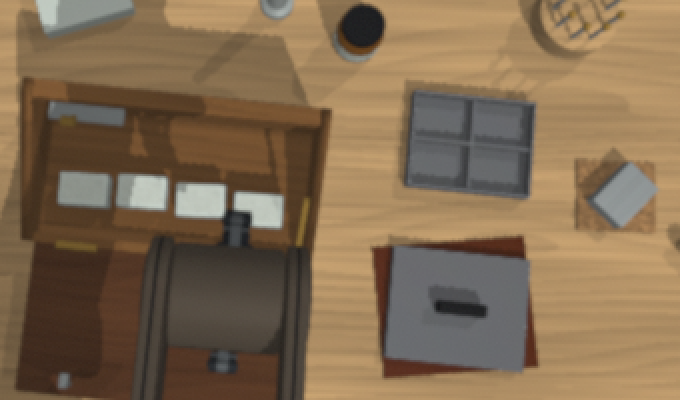

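View pics/sc2.png

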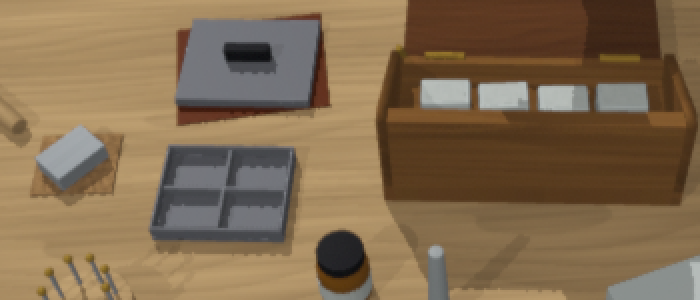

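The pictures show the cover flat on the pad, the block on the mat slightly off to the right, the empty tray at crop (470,145), and the four box tops at rows 190 to 210. I will measure the tray and boxes now.

```bash
python3 - <<'E'
from h import *
t=cam("top");s=cam("scene")
tr=blob(t,(90,0,40),(150,70,150),(395,195,475,265)); print("tray",rect(t,tr,.024))
P=np.array([onz(t,((x/2+200),(y/2+160)),.024)[:2] for x,y in((412,90),(535,100),(530,198),(405,187))]);print(P.mean(0),P)
Q=np.array([onz(t,((x/2+200),(y/2+160)),.024)[:2] for x,y in((470,144),)]);print("cross",Q)
print("cross tri",[tri(t,(435,232),s,(90+224/2,190+189/2-o)) for o in(0,4)])
g=cv2.inRange(cv2.cvtColor(t["pixels"],cv2.COLOR_RGB2HSV),(20,0,115),(180,60,255)); k=np.zeros_like(g);k[240:280,225:345]=g[240:280,225:345]
sg=cv2.inRange(cv2.cvtColor(s["pixels"],cv2.COLOR_RGB2HSV),(20,0,115),(180,60,255)); ks=np.zeros_like(sg);ks[225:250,295:420]=sg[225:250,295:420]
for n,c,m in(("top",t,k),("scene",s,ks)):
    for q in cv2.findContours(m,cv2.RETR_EXTERNAL,cv2.CHAIN_APPROX_NONE)[0]:
        if cv2.contourArea(q)>60: print(n,cv2.boundingRect(q),rect(c,q[:,0].astype(float),.068))
b=blob(t,(20,0,115),(180,60,255),(485,230,535,285));print("block",rect(t,b,.029))
print("cover",rect(t,blob(t,(90,0,50),(140,60,130),(385,275,475,355)),.017))
print("mat corners",[onz(t,(x/2+200,y/2+160),.004)[:2] for x,y in((576,159),(655,162),(655,232),(577,230))])
E
```

```text
tray [ 631.1 -227.5  153.1  120.1   84.7]
[ 0.63365861 -0.22613575] [[ 0.70181657 -0.15264917]
 [ 0.69089786 -0.30930702]
 [ 0.56517336 -0.29984926]
 [ 0.57674666 -0.14273755]]
cross [[ 0.63290011 -0.22560359]]
cross tri [(array([ 0.63417302, -0.22693635,  0.0153152 ]), np.float64(0.001797038513024177)), (array([ 0.63221519, -0.22413575,  0.02876258]), np.float64(0.00044312012094048546))]
top (317, 256, 25, 18) [543.2  43.6  41.3  58.4   0.9]
top (288, 251, 25, 18) [554.3 114.5  41.5  58.7   0.9]
top (258, 247, 26, 18) [563.  186.5  41.6  61.2   0.8]
top (229, 246, 26, 17) [565.3 258.   60.1  39.4  86.2]
scene (359, 233, 25, 13) [566.4 186.4  59.2  37.4  85.8]
scene (389, 232, 25, 14) [570.  258.1  58.9  40.5  85.8]
scene (329, 231, 25, 14) [556.4 114.4  58.6  40.7  85.8]
scene (300, 230, 25, 14) [548.1  44.2  58.6  40.9  85.8]
block [ 569.2 -419.3   46.6   67.6   44.7]
cover [ 424.9 -209.6  170.5  136.6   84.8]
mat corners [array([ 0.61818817, -0.36669323]), array([ 0.61576149, -0.46772977]), array([ 0.52575654, -0.46398837]), array([ 0.52674893, -0.36513846])]
```

```bash
echo '{"cab":[0.5765,0.148,-0.09],"tray":[0.6318,-0.2268,-0.0925]}' > frames.json; python3 go.py 0.5435 0.044 0.13 1.485; python3 go.py 0.5435 0.044 0.0525 1.485
```

```text
goal [0.5435 0.044  0.13   1.485 ] shift [-0.0161  0.0932  0.1229] turn [ 0.001   0.0007 -0.0084] rows 2.480837694936918
goal [0.5435 0.044  0.0525 1.485 ] shift [-0.016   0.0931  0.2004] turn [ 0.001   0.0007 -0.0084] rows 3.5445723220725456
```

```bash
python3 inch.py '[[-0.008,0.05,0.01,0,0,-0.008,0.75],[-0.016,0.093,0.03,0,0,-0.008,0.75],[-0.016,0.093,0.08,0,0,-0.008,0.75],[-0.016,0.093,0.123,0,0,-0.008,0.75],[-0.016,0.093,0.14,0,0,-0.008,0.75],[-0.016,0.093,0.14,0,0,-0.008,0.75],[-0.016,0.093,0.14,0,0,-0.008,0.75]]'; python3 go.py 0.5435 0.044 0.0525 1.485
```

```text
time: 22.15
eef_pos: [0.545, 0.0445, 0.1152]
tcp_rot: [0.737, 0.676, 0.002, 0.002]
contact_force: [1.3, -0.7, 0.5]
opening: 0.748
finger_force: 0.0
goal [0.5435 0.044  0.0525 1.485 ] shift [-0.0006 -0.0017  0.0627] turn [0.005  0.0004 0.0002] rows 1.0028559895230544
```

```bash
python3 inch.py '[[0,-0.002,0.03,0.005,0,0,0.75],[0,-0.002,0.055,0.005,0,0,0.75],[0,-0.002,0.063,0.005,0,0,0.75],[0,-0.002,0.063,0.005,0,0,0.75],[0,-0.002,0.063,0.005,0,0,0.3],[0,-0.002,0.063,0.005,0,0,0.3],[0,-0.002,0.063,0.005,0,0,0.3],[0,-0.002,0.063,0.005,0,0,0.3]]' 45; python3 inch.py '[[0,0,-0.02,0,0,0,0.3],[0,0,-0.05,0,0,0,0.3],[0,0,-0.1,0,0,0,0.3],[0,0,-0.15,0,0,0,0.3],[0,0,-0.15,0,0,0,0.3]]'; python3 go.py tray -0.032 0.038 0.2 1.5708;python3 go.py tray -0.032 0.038 0.06 1.5708
```

```text
time: 23.15
eef_pos: [0.5431, 0.0451, 0.0518]
tcp_rot: [0.736, 0.676, -0.0, -0.0]
contact_force: [-0.4, 0.4, 6.6]
opening: 0.456
finger_force: 47.6
time: 23.78
eef_pos: [0.5448, 0.045, 0.2052]
tcp_rot: [0.736, 0.676, 0.002, 0.002]
contact_force: [-0.8, -0.6, -1.7]
opening: 0.454
finger_force: 46.8
goal [ 0.6034 -0.186   0.2     1.4783] shift [-0.2252  0.078   0.0057] turn [0.0061 0.0005 0.0076] rows 3.8148096597680166
goal [ 0.6034 -0.186   0.06    1.4783] shift [-0.2252  0.0771  0.1457] turn [0.0061 0.0005 0.0076] rows 4.4653722711157116
```

```bash
python3 inch.py '[[-0.056,0.02,0,0,0,0.008,0.3],[-0.112,0.04,0,0,0,0.008,0.3],[-0.168,0.06,0,0,0,0.008,0.3],[-0.225,0.078,0.01,0,0,0.008,0.3],[-0.225,0.078,0.06,0,0,0.008,0.3],[-0.225,0.078,0.11,0,0,0.008,0.3],[-0.225,0.078,0.14,0,0,0.008,0.3],[-0.225,0.078,0.145,0,0,0.008,0.3],[-0.225,0.078,0.145,0,0,0.008,0.3]]'; python3 go.py tray -0.032 0.038 0.027 1.5708
```

```text
time: 24.9
eef_pos: [0.6, -0.1854, 0.0544]
tcp_rot: [0.739, 0.674, -0.002, -0.002]
contact_force: [1.3, -0.6, -1.1]
opening: 0.454
finger_force: 46.7
goal [ 0.6034 -0.186   0.027   1.4783] shift [-0.0003  0.0037  0.0273] turn [-0.0047  0.0001 -0.0004] rows 0.44150787807101854
```

```bash
python3 inch.py '[[0,0.003,0.012,-0.003,0,0,0.3],[0,0.003,0.012,-0.003,0,0,0.3]]'; python3 go.py tray -0.032 0.038 0.027 1.5708; python3 - <<'E'
from h import *
cv2.imwrite("pics/place1.png",np.vstack([cam("scene")["pixels"][225:320,150:300,::-1],cam("top")["pixels"][190:285,380:530,::-1]]).repeat(3,0).repeat(3,1))
E
```

```text
time: 25.15
eef_pos: [0.6031, -0.1857, 0.0426]
tcp_rot: [0.739, 0.674, -0.0, -0.0]
contact_force: [0.1, 0.6, -2.2]
opening: 0.453
finger_force: 46.7
goal [ 0.6034 -0.186   0.027   1.4783] shift [-0.0002  0.0004  0.0156] turn [-0.001   0.0004 -0.0003] rows 0.2504090366447071
```

View pics/place1.png

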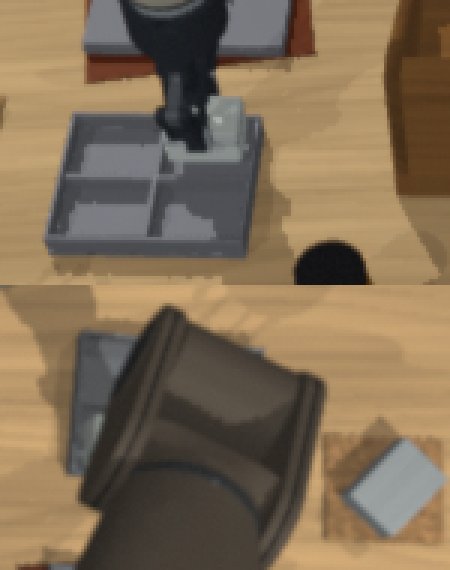

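The scene half shows the box hanging above the left-front compartment with nothing in the way, so I lower it.

```bash
python3 inch.py '[[0,0,0.006,0,0,0,0.3],[0,0,0.012,0,0,0,0.3],[0,0,0.016,0,0,0,0.3],[0,0,0.016,0,0,0,0.3]]';python3 - <<'E'
from plant import ctrl
s=ctrl.get_state();print(s["eef_pos"],s["contact_force"])
E
```

```text
time: 25.75
eef_pos: [0.603, -0.1858, 0.0263]
tcp_rot: [0.739, 0.673, -0.001, -0.0]
contact_force: [0.3, -0.3, -0.3]
opening: 0.458
finger_force: 46.7
[ 0.60296704 -0.18583351  0.02633912] [ 0.32536053 -0.27958042 -0.30156053]
```

```bash
python3 inch.py '[[0,0,0,0,0,0,0.56],[0,0,0,0,0,0,0.56],[0,0,-0.03,0,0,0,0.56],[0,0,-0.08,0,0,0,0.56],[0,0,-0.14,0,0,0,0.75],[0.04,0,-0.175,0,0,0,0.75],[0.1,0,-0.175,0,0,0,0.75],[0.16,0,-0.175,0,0,0,0.75]]'; python3 go.py 0.5545 0.115 0.2 1.485
```

```text
time: 26.75
eef_pos: [0.6185, -0.0253, 0.2031]
tcp_rot: [0.74, 0.673, 0.0, 0.001]
contact_force: [1.0, 0.2, 0.4]
opening: 0.754
finger_force: 0.0
goal [0.5545 0.115  0.2    1.485 ] shift [ 0.1337 -0.077   0.0029] turn [ 0.0019  0.0006 -0.0084] rows 2.4682437325055337
```

```bash
python3 inch.py '[[0.05,-0.03,0,0,0,-0.008,0.75],[0.1,-0.058,0,0,0,-0.008,0.75],[0.134,-0.077,0.02,0,0,-0.008,0.75],[0.134,-0.077,0.06,0,0,-0.008,0.75],[0.134,-0.077,0.09,0,0,-0.008,0.75],[0.134,-0.077,0.09,0,0,-0.008,0.75],[0.134,-0.077,0.09,0,0,-0.008,0.75]]'; python3 go.py 0.5545 0.115 0.0525 1.485
python3 - <<'E'
from h import *
t=cam("top");s=cam("scene")
q=blob(t,(20,0,115),(180,60,255),(395,195,475,265));print("placed",rect(t,q,.042))
print(rect(s,blob(s,(20,0,150),(180,60,255),(160,255,245,312)),.042))
E
```

```text
time: 27.62
eef_pos: [0.5547, 0.114, 0.1131]
tcp_rot: [0.737, 0.676, 0.0, 0.001]
contact_force: [-0.1, 0.1, -0.6]
opening: 0.746
finger_force: 0.0
goal [0.5545 0.115  0.0525 1.485 ] shift [ 0.001  -0.0004  0.0606] turn [0.0013 0.0001 0.0007] rows 0.9693404469518674
placed [ 600.2 -189.1   62.3   42.7   86. ]
[ 609.2 -183.7   58.3   38.5   85.9]
```

```bash
python3 inch.py '[[0.001,0,0.03,0,0,0,0.75],[0.001,0,0.055,0,0,0,0.75],[0.001,0,0.061,0,0,0,0.75],[0.001,0,0.061,0,0,0,0.75],[0.001,0,0.061,0,0,0,0.3],[0.001,0,0.061,0,0,0,0.3],[0.001,0,0.061,0,0,0,0.3],[0.001,0,0.061,0,0,0,0.3]]' 45; python3 inch.py '[[0,0,-0.02,0,0,0,0.3],[0,0,-0.05,0,0,0,0.3],[0,0,-0.1,0,0,0,0.3],[0,0,-0.15,0,0,0,0.3],[0,0,-0.15,0,0,0,0.3]]'; python3 go.py tray 0.032 0.037 0.2 1.5708
```

```text
time: 28.72
eef_pos: [0.5554, 0.1151, 0.0526]
tcp_rot: [0.736, 0.676, 0.001, 0.001]
contact_force: [-0.2, -0.1, 5.7]
opening: 0.458
finger_force: 45.7
time: 29.35
eef_pos: [0.5568, 0.1153, 0.2072]
tcp_rot: [0.736, 0.676, 0.004, 0.003]
contact_force: [-0.0, -0.3, -0.5]
opening: 0.457
finger_force: 45.1
goal [ 0.6671 -0.1929  0.2     1.4783] shift [-0.2977  0.1359  0.0083] turn [ 0.0103 -0.001   0.0077] rows 5.238405364174044
```

```bash
python3 inch.py '[[-0.055,0.025,0,0.005,0,0.008,0.3],[-0.11,0.05,0,0.005,0,0.008,0.3],[-0.165,0.075,0,0.005,0,0.008,0.3],[-0.22,0.1,0,0.005,0,0.008,0.3],[-0.275,0.125,0,0.005,0,0.008,0.3],[-0.298,0.136,0.03,0.005,0,0.008,0.3],[-0.298,0.136,0.09,0.005,0,0.008,0.3],[-0.298,0.136,0.14,0.005,0,0.008,0.3],[-0.298,0.136,0.155,0.005,0,0.008,0.3],[-0.298,0.136,0.155,0.005,0,0.008,0.3]]';python3 inch.py '[[0,0,0,0,0,0,0.3]]'; python3 go.py tray 0.032 0.037 0.0265 1.5708
```

```text
time: 30.6
eef_pos: [0.6636, -0.1931, 0.0451]
tcp_rot: [0.739, 0.674, -0.002, -0.003]
contact_force: [0.9, 0.5, -0.9]
opening: 0.456
finger_force: 46.2
time: 30.72
eef_pos: [0.6647, -0.1936, 0.0469]
tcp_rot: [0.739, 0.674, -0.002, -0.001]
contact_force: [-0.5, -0.3, -0.7]
opening: 0.46
finger_force: 46.2
goal [ 0.6671 -0.1929  0.0265  1.4783] shift [0.0009 0.0023 0.0204] turn [-0.004   0.001  -0.0002] rows 0.3286676355676109
```

```bash
python3 inch.py '[[0.001,0.001,0.005,0,0,0,0.3],[0.001,0.001,0.012,0,0,0,0.3],[0.001,0.001,0.018,0,0,0,0.3],[0.001,0.001,0.021,0,0,0,0.3],[0.001,0.001,0.021,0,0,0,0.3]]';python3 go.py tray 0.032 0.037 0.0265 1.5708
```

```text
time: 31.35
eef_pos: [0.6653, -0.1924, 0.0266]
tcp_rot: [0.739, 0.674, -0.002, -0.002]
contact_force: [-3.4, 2.5, 7.2]
opening: 0.458
finger_force: 47.2
goal [ 0.6671 -0.1929  0.0265  1.4783] shift [-0.0003  0.0018  0.0001] turn [-0.0063  0.0002 -0.0002] rows 0.03356418367056863
```

```bash
python3 inch.py '[[0,0,0,0,0,0,0.56],[0,0,0,0,0,0,0.56],[0,0,-0.03,0,0,0,0.56],[0,0,-0.08,0,0,0,0.56],[0,0,-0.14,0,0,0,0.75],[0.04,0,-0.175,0,0,0,0.75],[0.1,0,-0.175,0,0,0,0.75],[0.16,0,-0.175,0,0,0,0.75]]'; python3 go.py 0.563 0.1865 0.2 1.485
```

```text
time: 32.35
eef_pos: [0.6811, -0.0322, 0.2002]
tcp_rot: [0.74, 0.673, -0.002, -0.002]
contact_force: [0.6, 0.2, -0.6]
opening: 0.75
finger_force: 0.0
goal [0.563  0.1865 0.2    1.485 ] shift [ 0.2066 -0.1382  0.0007] turn [-0.0045  0.0004 -0.0085] rows 3.976333260120654
```

```bash
python3 inch.py '[[0.05,-0.035,0,-0.004,0,-0.008,0.75],[0.1,-0.07,0,-0.004,0,-0.008,0.75],[0.15,-0.105,0,-0.004,0,-0.008,0.75],[0.207,-0.138,0,-0.004,0,-0.008,0.75],[0.207,-0.138,0.04,-0.004,0,-0.008,0.75],[0.207,-0.138,0.085,-0.004,0,-0.008,0.75],[0.207,-0.138,0.085,-0.004,0,-0.008,0.75],[0.207,-0.138,0.085,-0.004,0,-0.008,0.75]]'; python3 go.py 0.563 0.1865 0.0525 1.485
python3 - <<'E'
from h import *
t=cam("top");s=cam("scene")
a=t["pixels"][190:275,390:490];b=s["pixels"][240:325,150:250]
cv2.imwrite("pics/tr2.png",np.hstack([a,b])[:,:,::-1].repeat(4,0).repeat(4,1))
for c in(t,s):
    g=cv2.inRange(cv2.cvtColor(c["pixels"],cv2.COLOR_RGB2HSV),(20,0,125),(180,60,255)); k=np.zeros_like(g); x=(395,195,475,265) if c is t else (155,250,245,312); k[x[1]:x[3],x[0]:x[2]]=g[x[1]:x[3],x[0]:x[2]]
    for q in cv2.findContours(k,cv2.RETR_EXTERNAL,cv2.CHAIN_APPROX_NONE)[0]:
        if cv2.contourArea(q)>60: print(rect(c,q[:,0].astype(float),.042))
E
```

```text
time: 33.35
eef_pos: [0.5632, 0.1856, 0.1166]
tcp_rot: [0.737, 0.676, -0.0, -0.0]
contact_force: [0.1, -0.9, -0.2]
opening: 0.752
finger_force: 0.0
goal [0.563  0.1865 0.0525 1.485 ] shift [ 0.0008 -0.0002  0.0641] turn [-0.0002 -0.0001  0.0004] rows 1.0252824387668527
[ 602.6 -186.8   61.6   42.    86.7]
[ 663.8 -191.4   61.5   44.2   84.7]
[ 688.6 -254.    54.6   22.    85.9]
[ 644.8 -215.7  121.5  120.1   85.9]
```

View pics/tr2.png

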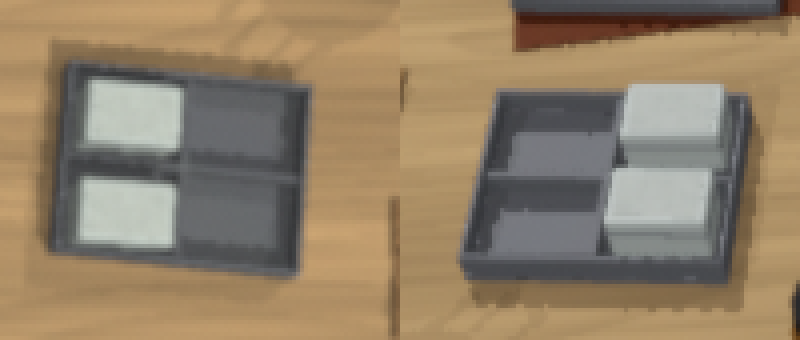

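The picture shows both boxes lying flat in the two left compartments, clear of the walls. On to the third box.

```bash
python3 inch.py '[[0.001,0,0.03,0,0,0,0.75],[0.001,0,0.055,0,0,0,0.75],[0.001,0,0.064,0,0,0,0.75],[0.001,0,0.064,0,0,0,0.75],[0.001,0,0.064,0,0,0,0.3],[0.001,0,0.064,0,0,0,0.3],[0.001,0,0.064,0,0,0,0.3],[0.001,0,0.064,0,0,0,0.3]]' 45; python3 inch.py '[[0,0,-0.02,0,0,0,0.3],[0,0,-0.05,0,0,0,0.3],[0,0,-0.1,0,0,0,0.3],[0,0,-0.15,0,0,0,0.3],[0,0,-0.15,0,0,0,0.3]]'; python3 go.py tray -0.032 -0.038 0.2 1.5708
```

```text
time: 34.45
eef_pos: [0.5637, 0.1869, 0.0533]
tcp_rot: [0.736, 0.676, 0.001, 0.0]
contact_force: [-0.7, -0.5, 6.0]
opening: 0.458
finger_force: 46.1
time: 35.08
eef_pos: [0.5652, 0.1873, 0.208]
tcp_rot: [0.736, 0.676, 0.004, 0.003]
contact_force: [0.6, -0.2, -1.0]
opening: 0.451
finger_force: 45.4
goal [ 0.5964 -0.2617  0.2     1.4783] shift [-0.4447  0.069   0.0076] turn [ 0.009  -0.0023  0.0077] rows 7.201485503476017
```

```bash
python3 inch.py '[[-0.055,0.009,0,0.005,0,0.008,0.3],[-0.11,0.018,0,0.005,0,0.008,0.3],[-0.165,0.027,0,0.005,0,0.008,0.3],[-0.22,0.035,0,0.005,0,0.008,0.3],[-0.275,0.043,0,0.005,0,0.008,0.3],[-0.33,0.051,0,0.005,0,0.008,0.3],[-0.385,0.06,0,0.005,0,0.008,0.3],[-0.435,0.069,0,0.005,0,0.008,0.3],[-0.445,0.069,0.03,0.005,0,0.008,0.3],[-0.445,0.069,0.06,0.005,0,0.008,0.3]]';python3 inch.py '[[0,0,0.05,0,0,0,0.3],[0,0,0.09,0,0,0,0.3],[0,0,0.09,0,0,0,0.3],[0,0,0.09,0,0,0,0.3]]'; python3 go.py tray -0.032 -0.038 0.0265 1.5708
```

```text
time: 36.33
eef_pos: [0.5922, -0.2637, 0.1394]
tcp_rot: [0.74, 0.673, -0.003, -0.003]
contact_force: [-0.7, 0.2, -1.9]
opening: 0.453
finger_force: 45.3
time: 36.83
eef_pos: [0.592, -0.2621, 0.0508]
tcp_rot: [0.739, 0.674, -0.003, -0.003]
contact_force: [-0.5, 0.1, -1.3]
opening: 0.457
finger_force: 49.5
goal [ 0.5964 -0.2617  0.0265  1.4783] shift [0.0008 0.0046 0.0243] turn [-0.0089 -0.0005 -0.0004] rows 0.39530141658168805
```

```bash
python3 inch.py '[[0.001,0.004,0,-0.007,0,0,0.3],[0.001,0.004,0.006,-0.007,0,0,0.3],[0.001,0.004,0.013,-0.007,0,0,0.3],[0.001,0.004,0.019,-0.007,0,0,0.3],[0.001,0.004,0.0235,-0.007,0,0,0.3],[0.001,0.004,0.0235,-0.007,0,0,0.3]]';python3 go.py tray -0.032 -0.038 0.0265 1.5708
```

```text
time: 37.58
eef_pos: [0.5966, -0.262, 0.0276]
tcp_rot: [0.739, 0.673, -0.0, 0.0]
contact_force: [0.1, -0.3, -1.6]
opening: 0.456
finger_force: 49.4
goal [ 0.5964 -0.2617  0.0265  1.4783] shift [ 0.0003 -0.0002  0.0011] turn [ 0.      0.0004 -0.0005] rows 0.017738056668171357
```

Not quite on the floor yet, so lower another 1.5 mm and release.

```bash
python3 inch.py '[[0,0,0.0015,0,0,0,0.3],[0,0,0.0015,0,0,0,0.3],[0,0,0.0015,0,0,0,0.56],[0,0,0.0015,0,0,0,0.56],[0,0,-0.03,0,0,0,0.56],[0,0,-0.08,0,0,0,0.56],[0,0,-0.14,0,0,0,0.75],[0.04,0,-0.175,0,0,0,0.75],[0.1,0,-0.175,0,0,0,0.75],[0.16,0,-0.175,0,0,0,0.75]]'; python3 inch.py '[[0.06,0,0,0,0,0,0.75],[0.12,0,0,0,0,0,0.75],[0.18,0,0,0,0,0,0.75]]'; python3 go.py 0.566 0.258 0.2 1.485
```

```text
time: 38.83
eef_pos: [0.6118, -0.1014, 0.2036]
tcp_rot: [0.74, 0.673, 0.0, 0.001]
contact_force: [-0.1, -0.1, 0.2]
opening: 0.748
finger_force: 0.0
time: 39.2
eef_pos: [0.6281, 0.0786, 0.2025]
tcp_rot: [0.739, 0.673, 0.0, 0.0]
contact_force: [1.2, 0.1, 1.0]
opening: 0.75
finger_force: 0.0
goal [0.566 0.258 0.2   1.485] shift [ 0.1729 -0.0785  0.0024] turn [ 0.0006  0.0004 -0.0073] rows 3.0380168186811787
```

```bash
python3 inch.py '[[0.06,-0.026,0,0,0,-0.007,0.75],[0.12,-0.053,0,0,0,-0.007,0.75],[0.173,-0.079,0,0,0,-0.007,0.75],[0.173,-0.079,0.04,0,0,-0.007,0.75],[0.173,-0.079,0.085,0,0,-0.007,0.75],[0.173,-0.079,0.085,0,0,-0.007,0.75],[0.173,-0.079,0.085,0,0,-0.007,0.75]]'; python3 go.py 0.566 0.258 0.0525 1.485
python3 - <<'E'
from h import *
c=cam("top")
g=cv2.inRange(cv2.cvtColor(c["pixels"],cv2.COLOR_RGB2HSV),(20,0,125),(180,60,255)); k=np.zeros_like(g); x=(395,195,475,265); k[x[1]:x[3],x[0]:x[2]]=g[x[1]:x[3],x[0]:x[2]]
for q in cv2.findContours(k,cv2.RETR_EXTERNAL,cv2.CHAIN_APPROX_NONE)[0]:
        if cv2.contourArea(q)>60: print(rect(c,q[:,0].astype(float),.042))
E
```

```text
time: 40.08
eef_pos: [0.5665, 0.2563, 0.119]
tcp_rot: [0.737, 0.676, 0.001, 0.001]
contact_force: [0.1, -0.4, 0.8]
opening: 0.75
finger_force: 0.0
goal [0.566  0.258  0.0525 1.485 ] shift [ 0.0016 -0.0008  0.0665] turn [ 0.002  -0.0003 -0.0005] rows 1.064459847874987
[ 595.  -261.    61.    42.1   85.6]
[ 602.6 -186.8   61.7   42.    86.7]
[ 663.5 -191.3   62.    44.1   85.5]
```

```bash
python3 inch.py '[[0.002,-0.001,0.03,0,0,0,0.75],[0.002,-0.001,0.055,0,0,0,0.75],[0.002,-0.001,0.066,0,0,0,0.75],[0.002,-0.001,0.066,0,0,0,0.75],[0.002,-0.001,0.066,0,0,0,0.3],[0.002,-0.001,0.066,0,0,0,0.3],[0.002,-0.001,0.066,0,0,0,0.3],[0.002,-0.001,0.066,0,0,0,0.3]]' 45; python3 inch.py '[[0,0,-0.02,0,0,0,0.3],[0,0,-0.05,0,0,0,0.3],[0,0,-0.1,0,0,0,0.3],[0,0,-0.15,0,0,0,0.3],[0,0,-0.15,0,0,0,0.3]]'; python3 go.py tray 0.033 -0.038 0.2 1.5708
```

```text
time: 41.12
eef_pos: [0.5662, 0.2587, 0.0536]
tcp_rot: [0.737, 0.676, 0.002, 0.001]
contact_force: [0.1, 0.3, 5.4]
opening: 0.454
finger_force: 46.9
time: 41.75
eef_pos: [0.5675, 0.2592, 0.2086]
tcp_rot: [0.737, 0.676, 0.005, 0.003]
contact_force: [-0.5, -0.1, -1.0]
opening: 0.454
finger_force: 46.1
goal [ 0.6611 -0.2677  0.2     1.4783] shift [-0.517   0.1384  0.0082] turn [ 0.0107 -0.0037  0.0067] rows 8.56426210833733
```

```bash
python3 inch.py '[[-0.058,0.016,0,0.005,0,0.007,0.3],[-0.116,0.031,0,0.005,0,0.007,0.3],[-0.174,0.046,0,0.005,0,0.007,0.3],[-0.232,0.062,0,0.005,0,0.007,0.3],[-0.29,0.078,0,0.005,0,0.007,0.3],[-0.348,0.093,0,0.005,0,0.007,0.3],[-0.406,0.108,0,0.005,0,0.007,0.3],[-0.464,0.124,0,0.005,0,0.007,0.3],[-0.51,0.138,0,0.005,0,0.007,0.3],[-0.517,0.138,0.03,0.005,0,0.007,0.3]]';python3 inch.py '[[0,0,0.05,0,0,0,0.3],[0,0,0.1,0,0,0,0.3],[0,0,0.12,0,0,0,0.3],[0,0,0.12,0,0,0,0.3]]'; python3 go.py tray 0.033 -0.038 0.0265 1.5708
```

```text
time: 43.0
eef_pos: [0.6587, -0.273, 0.1733]
tcp_rot: [0.74, 0.672, -0.001, 0.001]
contact_force: [0.8, 1.3, -1.3]
opening: 0.458
finger_force: 46.1
time: 43.5
eef_pos: [0.6558, -0.2676, 0.0494]
tcp_rot: [0.739, 0.674, -0.003, -0.004]
contact_force: [-0.2, -0.2, -1.3]
opening: 0.451
finger_force: 46.0
goal [ 0.6611 -0.2677  0.0265  1.4783] shift [0.0004 0.0056 0.0228] turn [-0.0094 -0.0016 -0.0003] rows 0.3760375976194241
```

```bash
python3 inch.py '[[0,0.004,0,-0.007,0,0,0.3],[0,0.004,0.006,-0.007,0,0,0.3],[0,0.004,0.013,-0.007,0,0,0.3],[0,0.004,0.019,-0.007,0,0,0.3],[0,0.004,0.0225,-0.007,0,0,0.3],[0,0.004,0.0225,-0.007,0,0,0.3]]';python3 go.py tray 0.033 -0.038 0.0265 1.5708
```

```text
time: 44.25
eef_pos: [0.6607, -0.2687, 0.0285]
tcp_rot: [0.739, 0.673, 0.0, 0.0]
contact_force: [-0.1, -0.0, -1.6]
opening: 0.454
finger_force: 46.1
goal [ 0.6611 -0.2677  0.0265  1.4783] shift [0.0011 0.0004 0.002 ] turn [ 0.0009 -0.0001 -0.0005] rows 0.0365327958037229
```

```bash
python3 inch.py '[[0.001,0,0.0015,0,0,0,0.3],[0.001,0,0.0015,0,0,0,0.3],[0.001,0,0.0015,0,0,0,0.56],[0.001,0,0.0015,0,0,0,0.56],[0,0,-0.03,0,0,0,0.56],[0,0,-0.08,0,0,0,0.56],[0,0,-0.14,0,0,0,0.75],[0.04,0,-0.2,0,0,0,0.75],[0.1,0,-0.2,0,0,0,0.75],[0.16,0,-0.2,0,0,0,0.75]]'; python3 inch.py '[[0.06,0,0,0,0,0,0.75],[0.12,0,0,0,0,0,0.75],[0.18,0,0,0,0,0,0.75],[0.24,0,0,0,0,0,0.75],[0.3,0,0,0,0,0,0.75],[0.3,0,0,0,0,0,0.75]]'; python3 - <<'E'
from h import *
t=cam("top");s=cam("scene")
c=t;g=cv2.inRange(cv2.cvtColor(c["pixels"],cv2.COLOR_RGB2HSV),(20,0,125),(180,60,255)); k=np.zeros_like(g); x=(395,195,475,265); k[x[1]:x[3],x[0]:x[2]]=g[x[1]:x[3],x[0]:x[2]]
for q in cv2.findContours(k,cv2.RETR_EXTERNAL,cv2.CHAIN_APPROX_NONE)[0]:
        if cv2.contourArea(q)>60: print(rect(c,q[:,0].astype(float),.042))
print("block",rect(t,blob(t,(20,0,115),(180,60,255),(485,230,535,285)),.029),"cover",rect(t,blob(t,(90,0,50),(140,60,130),(385,275,475,355)),.017))
a=t["pixels"][150:360,200:540];b=s["pixels"][160:325,90:500]
cv2.imwrite("pics/fin.png",np.vstack([cv2.resize(a,(480,296)),cv2.resize(b,(700,282))[:,:480]])[:,:,::-1])
E
```

```text
time: 45.5
eef_pos: [0.6763, -0.1095, 0.2321]
tcp_rot: [0.74, 0.673, 0.002, 0.003]
contact_force: [1.2, 0.3, -0.6]
opening: 0.75
finger_force: 0.0
time: 46.25
eef_pos: [0.7027, 0.1931, 0.2291]
tcp_rot: [0.737, 0.676, 0.001, 0.001]
contact_force: [0.2, -0.2, -0.8]
opening: 0.751
finger_force: 0.0
[ 595.  -261.2   61.5   42.1   85.6]
[ 602.6 -186.7   61.8   42.1   86.4]
[ 659.6 -266.9   63.    44.7   84.9]
[ 663.5 -191.3   62.    44.1   85.5]
block [ 569.3 -419.3   46.6   67.6   44.5] cover [ 424.8 -209.6  170.1  136.6   84.7]
```

View pics/fin.png

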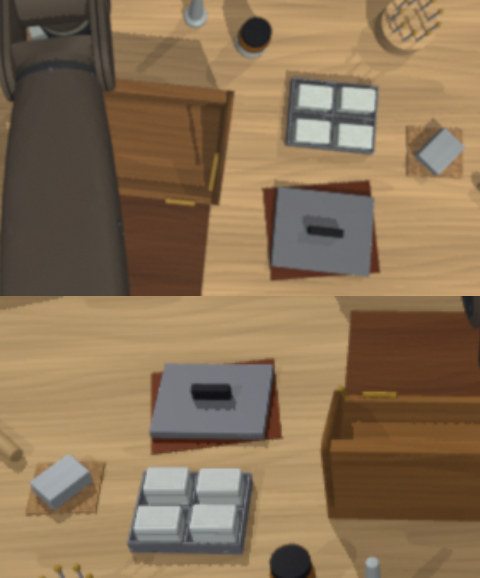

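The final views show all four boxes flat in their own compartments, the cover on the pad, the block on the mat and the hatch open. I am handing the job in.

```bash
python3 -c "
from plant import ctrl
print(ctrl.sign_off())"
```

```text
the job is handed in; nothing more can be done
None
```

I've handed the job in, with everything where it should be in the last camera views: hatch fully open, block on the mat, cover on the pad and all four boxes flat in the tray; the hand-in returned no verdict.

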